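Set the hub collar of a drum cutter

ROBOT

A 6-joint arm with a two-finger parallel gripper is mounted at the origin on the work surface. World frame = base frame: x ahead of the robot, y to its left, z up, the work surface at z = 0. Lengths are in m, angles in rad, forces in N, time in s.
With the tool pointing down it reaches from about 0.35 to 0.85 m from the base axis. Payload 8.1 kg.
Tool frame: the origin (TCP) lies at the very end of the fingers, on their centre line; the grasp point (between the pads) lies r.grip_point_offset behind it (r.grip_point_offset is the distance from the TCP to the grasp point, in m); z points along the fingers, y is the line along which they close (so a half turn about z gives the same grasp; the last joint's range is limited). The gripper opens to 85 mm and grips with 20 to 120 N. Pads are 22 mm wide; open, the fingers measure 114 mm over their backs; the gripper's body (76 mm by 85 mm) begins 54 mm behind the grasp point. The pads swing forward as they close: fully open they stand 13 mm farther back than shut.
Start: joints at [1.082, 0.13, 1.488, -0, 1.523, -0.085], TCP at [0.236, 0.552, 0.198] pointing down, gripper open.
Joint ranges: [-2.96, 2.96], [-0.89, 2.26], [0.02, 2.5], [-1.34, 4.48], [0, 2.73], [-2.66, 2.66]. Speed limits (rad/s): [2.39, 2.39, 2.79, 3.14, 3.14, 3.14].

INTERFACE

Orientations are given as [roll, pitch, yaw] about the fixed x, y, z axes, in that order (R = Rz(yaw) Ry(pitch) Rx(roll)).
In Python, from plant import monitor, optics, r gives the robot as it stands.
- The arm moves only by the tool step_arm, never from a script. Its argument "plan" is text: rows parted by semicolons, each of 7 numbers parted by spaces: the opening, from 0 (shut) to 1 (fully open), then the shift along the world's x, y, z in units of 30 mm (1.0 is 30 mm), then the turn, a rotation vector about the world's x, y, z in units of 10 degrees (1.0 is 10 degrees). In form: claw x y z ax ay az; .... A call has 1 to 5 rows; each row shifts and turns the commanded pose from where the row before left it; what a row does not reach is not made up. A row lasts 1/8 s, in which the tool goes at most 62.5 mm and 10.7 degrees, less where a joint would pass 70% of its speed; a pose out of reach is approached as far as the arm can. A call is refused whole if a number of a shift passes 1 or a number of a turn 1, either way. A call with a gripper value outside its range is refused whole. The fingers move at their own pace and stop on an object; the grip force is fixed at half the most. Time passes only in rows, so rows that do not move let the fingers close. It gives the time, the measured TCP pose, the force, the opening and the grip force at its end, in the units of the state.
- monitor.state(): the state, without advancing time (a new reading comes with each control period).
- optics.capture(name): name is "scene" or "top" or "wrist"; returns the picture (480x640x3 uint8, red, green, blue); there is no depth.
- optics.calibration(name): a dict with "K" (3x3 intrinsics, pixels), "eye" and "orientation" of the camera in the world; the wrist camera has in their place "mount" (4x4, takes a point from camera to tool coordinates, whose origin is the TCP and whose axes are the flange's). Camera axes: x right, y down, z forward; pixel columns grow to the right and rows downward; lengths in m; the calibration is good to about 2 mm. The wrist camera is an equidistant fisheye: a pixel r from the principal point sees the ray r / f radians off the axis. A picture is of the moment at which its call begins: read the wrist's pose just before it. calibration takes no time and is no camera call.
- r.close_job(): hands the job in; it is judged then, once.
The state is a dict: "time": time; "q": joint angles; "qd": joint speeds; "joint_torque": joint torques, N m; "ee_pos": TCP position; "tool_rot": TCP orientation; "wrist_force": force on the tool from outside, world axes, zero at the start; "ft_torque": the same for the moment, N m; "finger_gap": finger opening in m; "grasp_force": force on a finger pad.
Only numpy, scipy, OpenCV 4.12 (cv2) and the standard library are available. Lean on these libraries where they do the work, as an engineer would, in place of code of your own. Each camera call takes 0.05 s, during which the arm holds its last target. There are 200 camera calls.

TASK

On the drum cutter, loosen the wing screw on the hub collar, then slide the collar along the shaft so that its nose goes into the drum and bears on the seat hidden inside, until you feel the drum's spring push back with about 10 N (a kilogram's weight; never more than 16 N). Hold it there while you tighten the wing screw again, so that the collar keeps that pressure by itself when you let go, and do not disturb the other things on the counter.

Things in the scene. Friction and masses are not known exactly. Their poses are not given: they have to be found in the camera images.
- cutter: Drum cutter, fixed on the counter: white base plate 130 x 370 mm, 20 mm high, end plates 102 mm high, level ribbed steel shaft 22 mm thick (a rib every 5 mm), axis 70 mm above the counter, carrying collar and drum. Origin: on the counter under the middle of the base. Its y axis runs along the shaft from the collar's end to the drum's end; z up.
- collar: Knurled steel hub collar, 44 mm across, 30 mm long; slides on the shaft, cannot turn. Its 28 mm thick nose ends 75 mm from the origin towards the drum (+y of the cutter). Origin: on the shaft's axis below the wing screw. Tight, the sprung point of the screw locks between two ribs: on letting go the collar may settle back up to 5 mm into a groove. Loose, it slides with 1 to 3 N.
- drum: Steel drum, 72 mm across, 110 mm long, origin at its centre on the shaft. Its end face towards the collar has a 36 mm hole for the nose. The seat lies 6 to 34 mm behind that face, unseen; the depth differs from drum to drum. Pressed there, the drum yields along the shaft against a spring at its far end, relaxed at the start (14 mm of travel at most). Over 16 N harms the seat.
- screw (a joint): Turn of the wing screw, rad: 0 = fully tight (a hard stop), growing as it is loosened, counter-clockwise seen from above, to 2.0. It starts tight (0 to 0.2). Beyond about 0.9 the collar is free; below about 0.4 it is locked. Turning takes 0.1 to 0.15 N m; it stays where it is left.
- wing (a point): Centre of the wing of the screw on top of the collar, 123 mm above the counter: upright dark steel bar 44 mm long, 9 mm thick, 30 mm high, 16 mm clear of the collar below. x axis along the wing, y across its thickness, z up the screw's axis. Taken by its two flat sides from above; it moves with the collar.
- spare_ring: spare steel ring, 52 mm across, 20 mm high, lying flat; a bystander. Origin at its underside.
- brush: cleaning brush lying on the counter; a bystander. Origin at its underside.
- bowl: glass bowl, 110 mm across, 50 mm high; a bystander. Origin at its underside.
- spare_drum: spare steel drum standing on end, 72 mm across, 115 mm high; a bystander. Origin at its underside.
- sauce_bottle: brown glass bottle, 60 mm across, 210 mm high; a bystander. Origin at its underside.
- oil_bottle: white plastic bottle, 68 mm across, 180 mm high; a bystander. Origin at its underside.
- turner: long kitchen turner lying on the counter; a bystander. Origin at its underside.

How it is judged:
By the outcome, as a careful person would: the job done as asked, in the order asked, and still so for the second after the job is handed in, with the robot touching nothing.
It also fails if it takes over 64 s, if anything falls off the work surface, if the arm or the gripper's body presses on something with over 40 N, if the wrist force passes 120 N, or if a joint passes its speed limit or range.

## Working session

There is one attempt and no reset: what is moved stays moved. The work goes in short steps, Python scripts to look and compute and a tool call to move; the robot and the scene stay as the last step left them, time stands still between calls to the robot, and variables do not carry over. Pictures are saved under pics/ and viewed, at most 10 in all, crops included, and the job is handed in when it is done.

Besides the shell and the picture viewer there is one more tool, called as name(argument=value, ...), one argument or row to a line, values as JSON. step_arm: Moves the arm, as the interface text tells. Its arguments: {"type":"object","properties":{"plan":{"type":"string"}},"required":["plan"]}

```bash
mkdir -p pics
python3 - <<'E'
from plant import monitor, optics, r
import cv2,numpy as np
for n in ("scene","top"):
    im=optics.capture(n); cv2.imwrite(f"pics/{n}0.png",im[:,:,::-1])
    print(n,optics.calibration(n))
s=monitor.state(); print(s); print(r.grip_point_offset); print(optics.calibration("wrist"))
E
```

```text
scene {'K': array([[559.36688402,   0.        , 322.03965448],
       [  0.        , 559.36688402, 236.30678879],
       [  0.        ,   0.        ,   1.        ]]), 'eye': array([1.12588519, 0.81728361, 0.75281087]), 'orientation': array([-2.14258301, -0.00446399,  2.49591954])}
top {'K': array([[571.06874813,   0.        , 315.24706438],
       [  0.        , 571.06874813, 238.05024825],
       [  0.        ,   0.        ,   1.        ]]), 'eye': array([0.44033706, 0.01059973, 1.59248608]), 'orientation': array([-3.08353977,  0.00917719, -1.57338842])}
{'time': 0.1, 'q': array([ 1.08160840e+00,  1.31054951e-01,  1.48923137e+00,  2.26088260e-05,
        1.52304817e+00, -8.54066041e-02]), 'qd': array([-0.00065749, -0.00277909, -0.0024328 , -0.0001822 , -0.00166593,
       -0.00025428]), 'joint_torque': array([ 1.38859552e-03, -5.70952034e+01, -5.01941264e+01, -1.59762812e-04,
        8.23139999e-03, -9.90066184e-06]), 'ee_pos': array([0.23543439, 0.55123499, 0.19723426]), 'tool_rot': array([-3.13985910e+00, -1.71081994e-04,  2.73781009e+00]), 'wrist_force': array([ 0.10214185, -0.05156464,  0.26918068]), 'ft_torque': array([-0.00764767,  0.00984277, -0.01892827]), 'grasp_force': 0.0, 'finger_gap': 0.08540306089212574}
0.0187
{'K': array([[371.64829954,   0.        , 319.50919919],
       [  0.        , 371.64829954, 239.20368939],
       [  0.        ,   0.        ,   1.        ]]), 'mount': array([[-2.71557452e-04, -9.60937489e-01, -2.76765367e-01,
         6.98415398e-02],
       [ 9.99999962e-01, -2.48626852e-04, -1.17943149e-04,
         6.89452131e-04],
       [ 4.45246914e-05, -2.76765388e-01,  9.60937520e-01,
        -1.75670691e-01],
       [ 0.00000000e+00,  0.00000000e+00,  0.00000000e+00,
         1.00000000e+00]])}
```

View pics/scene0.png

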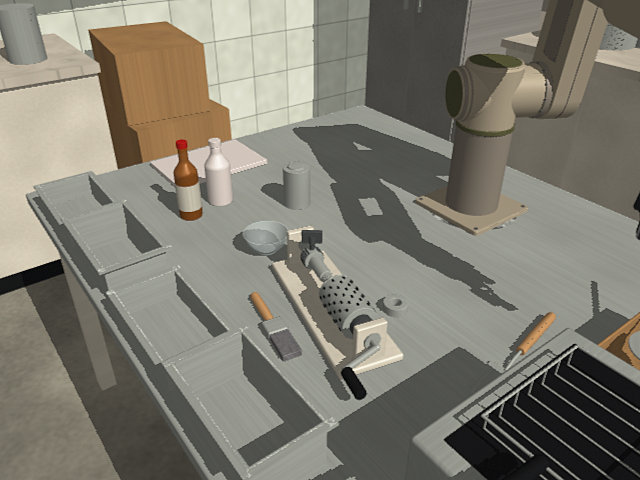

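View pics/top0.png

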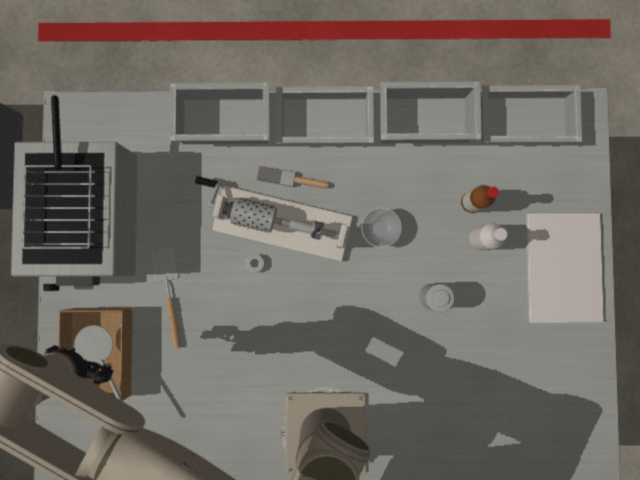

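The scene view shows the cutter with the wing at about (312,238). In the top view the base spans (215,190)-(355,260), the drum is at (252,213), the wing at about (319,228), and the bowl at (382,228) is just past the collar end.

```bash
cat > h.py <<'E'
from plant import monitor, optics, r
import cv2,numpy as np
from scipy.spatial.transform import Rotation as R
def ray(name,u,v):
    c=optics.calibration(name);K=c["K"]
    d=np.linalg.inv(K)@[u,v,1]
    return c["eye"],R.from_euler("xyz",c["orientation"]).apply(d)
def onz(name,u,v,z):
    e,d=ray(name,u,v); return e+d*(z-e[2])/d[2]
def wpix(p,s,ref=None):
    "world point -> wrist pixel"
    c=optics.calibration("wrist");K=c["K"];T=c["mount"]
    t=R.from_euler("xyz",s["tool_rot"]).inv().apply(np.array(p)-s["ee_pos"])
    d=T[:3,:3].T@(t-T[:3,3]); th=np.arctan2(np.hypot(d[0],d[1]),d[2]); a=np.arctan2(d[1],d[0])
    return K[:2,2]+K[0,0]*th*np.array([np.cos(a),np.sin(a)])
def wonz(u,v,z,s):
    c=optics.calibration("wrist");K=c["K"];T=c["mount"]
    x,y=u-K[0,2],v-K[1,2];th=np.hypot(x,y)/K[0,0];a=np.arctan2(y,x)
    d=np.array([np.sin(th)*np.cos(a),np.sin(th)*np.sin(a),np.cos(th)])
    Rt=R.from_euler("xyz",s["tool_rot"])
    o=s["ee_pos"]+Rt.apply(T[:3,3]); d=Rt.apply(T[:3,:3]@d)
    return o+d*(z-o[2])/d[2]
E
python3 - <<'E'
from h import *
im=cv2.imread("pics/top0.png"); cr=im[175:275,195:375]
cv2.imwrite("pics/top0c.png",cv2.resize(cr,None,fx=4,fy=4,interpolation=cv2.INTER_CUBIC))
s=cv2.imread("pics/scene0.png")[210:390,255:415]
cv2.imwrite("pics/scene0c.png",cv2.resize(s,None,fx=3.3,fy=3.3,interpolation=cv2.INTER_CUBIC))
for u,v in [(319,228),(252,213),(216,190),(355,216),(348,260),(213,233)]: print(u,v,onz("top",u,v,.1).round(3),onz("top",u,v,.02).round(3))
E
```

```text
319 228 [0.553 0.014 0.1  ] [0.56  0.014 0.02 ]
252 213 [0.594 0.19  0.1  ] [0.602 0.2   0.02 ]
216 190 [0.655 0.285 0.1  ] [0.666 0.3   0.02 ]
355 216 [ 0.585 -0.08   0.1  ] [ 0.592 -0.085  0.02 ]
348 260 [ 0.469 -0.061  0.1  ] [ 0.471 -0.065  0.02 ]
213 233 [0.541 0.292 0.1  ] [0.547 0.307 0.02 ]
```

View pics/top0c.png

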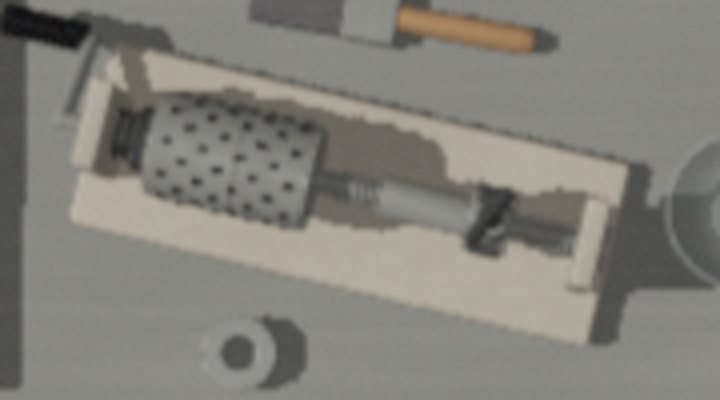

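View pics/scene0c.png

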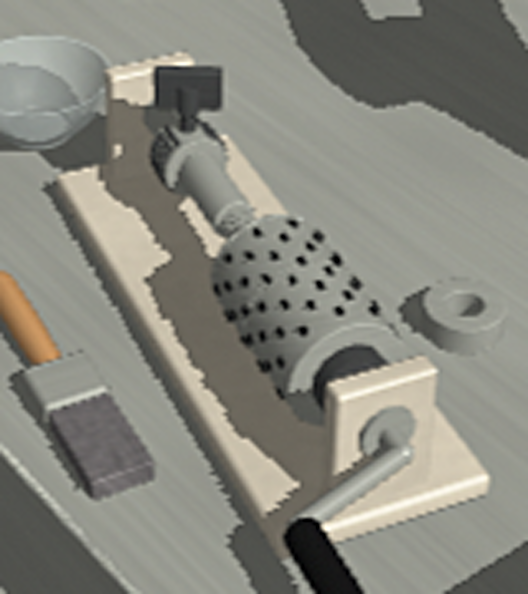

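The crop shows the base corners at about (120,45), (630,165), (588,345), (70,215). The wing is centred near crop (490,220), i.e. full-image (317.5,230), and the shaft yaw is about -12°. I'm moving above the wing with the tool turned about half a turn, so the last joint has room for loosening.

step_arm(
  plan="1 0.58 -0.98 0.1 0 0 -0.95;1 0.58 -0.98 0.1 0 0 -0.95;1 0.58 -0.98 0.1 0 0 -0.95;1 0.58 -0.98 0.1 0 0 -0.95;1 0.58 -0.98 0.1 0 0 -0.95",
)

```text
time: 0.72
ee_pos: [0.323, 0.4035, 0.2128]
tool_rot: [-3.141, 0.0, 1.903]
wrist_force: [-0.1, 0.5, 0.2]
finger_gap: 0.0855
grasp_force: 0.0
```

step_arm(
  plan="1 0.58 -0.98 0 0 0 -0.95;1 0.58 -0.98 0 0 0 -0.95;1 0.58 -0.98 0 0 0 -0.95;1 0.58 -0.98 0 0 0 -0.95;1 0.58 -0.98 0 0 0 -0.95",
)

```text
time: 1.35
ee_pos: [0.4099, 0.2566, 0.2128]
tool_rot: [-3.141, 0.001, 1.074]
wrist_force: [0.1, 0.6, 0.0]
finger_gap: 0.0856
grasp_force: 0.0
```

step_arm(
  plan="1 0.58 -0.98 0 0 0 -0.95;1 0.58 -0.98 0 0 0 -0.95;1 0.58 -0.98 0 0 0 -0.95;1 0.58 -0.98 0 0 0 -0.95;1 0.58 -0.98 0 0 0 -0.95",
)

```text
time: 1.98
ee_pos: [0.4969, 0.1097, 0.2128]
tool_rot: [-3.141, 0.001, 0.245]
wrist_force: [0.1, -0.8, 0.4]
finger_gap: 0.0855
grasp_force: 0.0
```

step_arm(
  plan="1 0.58 -0.98 0 0 0 -0.95;1 0.58 -0.98 0 0 0 -0.95;1 0.58 -0.98 0 0 0 -0.95;1 0 0 0 0 0 0;1 0 0 0 0 0 0",
)

```text
time: 2.6
ee_pos: [0.5484, 0.0229, 0.2127]
tool_rot: [-3.141, 0.001, -0.245]
wrist_force: [0.2, -0.4, 0.2]
finger_gap: 0.0856
grasp_force: 0.0
```

Run:
```python
from h import *
s=monitor.state(); im=optics.capture("wrist"); cv2.imwrite("pics/w1.png",im[:,:,::-1])
print(s['q'].round(3),s['ee_pos'],s['tool_rot'],s['time'])
p=onz("top",317.5,230,.123);print(p, wpix(p,s))
```

```text
[-0.052 -0.012  1.61   0.     1.545  1.764] [0.54844563 0.02291461 0.21270135] [-3.14142123e+00  1.19624532e-03 -2.45069623e-01] 2.6
[0.54656316 0.01799841 0.123     ] [327.44310193 232.52990118]
```

View pics/w1.png

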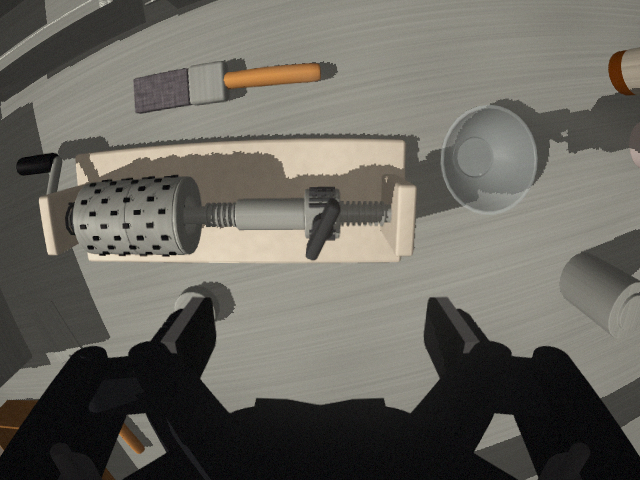

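The wrist view shows the wing as a dark bar from about (332,202) to (314,256), its centre near (322,229). The shaft is nearly level in the image at row 214, the drum's face is at column 197, and the nose tip is at about column 236.

Run:
```python
from h import *
s=monitor.state(); im=cv2.imread("pics/w1.png")
g=im.max(2); m=((g<75)*255).astype(np.uint8); m[:, :300]=0;m[:,348:]=0;m[:192]=0;m[265:]=0
n,l,st,ce=cv2.connectedComponentsWithStats(m)
i=1+st[1:,4].argmax(); print(st[i],ce[i])
ys,xs=np.where(l==i)
box=cv2.minAreaRect(np.c_[xs,ys].astype(np.float32)); print(box)
b=cv2.boxPoints(box); 
for z in(.123,.138):
    P=np.array([wonz(u,v,z,s) for u,v in b]); print(z,P.mean(0),P.round(4).tolist())
    Q=np.array([wonz(u,v,z,s)[:2] for u,v in zip(xs,ys)]); w,V=np.linalg.eigh(np.cov(Q.T)); print(Q.mean(0),V[:,1],np.degrees(np.arctan(V[1,1]/V[0,1])),2*np.sqrt(3*w))
# shaft: base plate edges & drum / nose points
for n_,u,v,z in [("noseTip",236,214,.07),("drumface",197,215,.07),("shaftR",388,213,.075),("shaftL",205,215,.075),("collarL",306,212,.092),("collarR",338,212,.092),("bTL",77,150,.02),("bTR",405,140,.02),("bBL",90,262,.02),("bBR",400,262,.02)]: print(n_,wonz(u,v,z,s).round(4))
c=cv2.resize(im[180:275,220:420],None,fx=4,fy=4,interpolation=cv2.INTER_CUBIC); cv2.imwrite("pics/w1c.png",c)
```

```text
[ 306  192   36   68 1348] [322.55192878 221.59718101]
((323.64959716796875, 225.50747680664062), (32.6092643737793, 68.06497192382812), 2.862405300140381)
0.123 [0.55183604 0.01991433 0.123     ] [[0.5306, 0.0391, 0.123], [0.5801, 0.0237, 0.123], [0.5733, 0.0012, 0.123], [0.5234, 0.0155, 0.123]]
[0.55531998 0.01990786] [-0.89341601  0.44923026] -26.69430881294507 [0.01863953 0.04895124]
0.138 [0.55552568 0.0191677  0.138     ] [[0.5355, 0.0373, 0.138], [0.5822, 0.0228, 0.138], [0.5757, 0.0015, 0.138], [0.5287, 0.015, 0.138]]
[0.5588128 0.0191616] [-0.89341601  0.44923026] -26.694308812945057 [0.01758652 0.04618583]
noseTip [0.5689 0.0955 0.07  ]
drumface [0.5774 0.1315 0.07  ]
shaftR [ 0.5381 -0.035   0.075 ]
shaftL [0.576  0.1222 0.075 ]
collarL [0.5594 0.0325 0.092 ]
collarR [0.553  0.0072 0.092 ]
bTL [0.6844 0.2757 0.02  ]
bTR [ 0.5934 -0.0752  0.02  ]
bBL [0.5538 0.3096 0.02  ]
bBR [ 0.4687 -0.0449  0.02  ]
```

View pics/w1c.png

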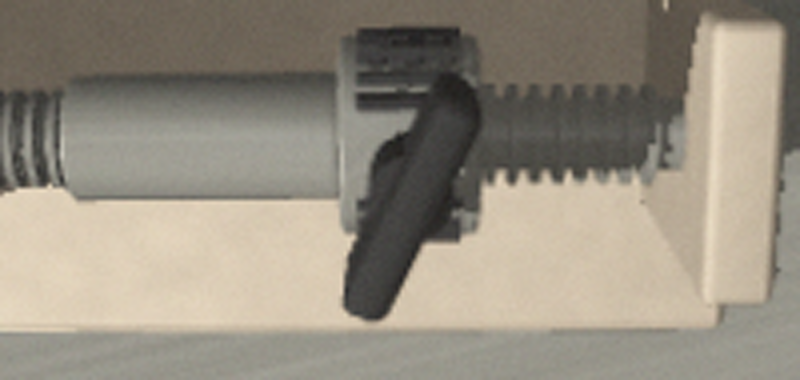

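The crop shows the wing's top face running from (460,85) to (370,312), centred near (415,198).

Run:
```python
from h import *
s=monitor.state()
f=lambda x,y,z:wonz(220+x/4,180+y/4,z,s)
a,b=f(458,78,.138),f(370,318,.138); d=a-b
print(a,b,(a+b)/2,np.linalg.norm(d),np.degrees(np.arctan2(d[1],d[0])))
# shaft dir: nose edges at z .07 silhouettes
p=[f(66,(80+192)/2,.075),f(335,(78+196)/2,.075)];d=p[0]-p[1];print(p,np.degrees(np.arctan2(d[1],d[0])))
print((f(720,328,.02),f(0,328,.02)), s['ee_pos'])
im=cv2.imread("pics/w1.png");
```

```text
[0.57206369 0.00743173 0.138     ] [0.5337443  0.03272235 0.138     ] [0.55290399 0.02007704 0.138     ] 0.04591286474380343 -33.424626416091506
[array([0.56950235, 0.09365586, 0.075     ]), array([0.55458917, 0.03638403, 0.075     ])] 75.4047000245734
(array([ 0.46872783, -0.04485102,  0.02      ]), array([0.51537645, 0.14276298, 0.02      ])) [0.54842181 0.02323857 0.21290457]
```

step_arm(
  plan="1 0.13 -0.1 0 0 0 -0.97;1 0 0 -0.5 0 0 -0.97;1 0 0 -1 0 0 0;1 0 0 -1 0 0 0;1 0 0 -1 0 0 0",
)

```text
time: 3.28
ee_pos: [0.5524, 0.0208, 0.1074]
tool_rot: [-3.141, -0.0, -0.582]
wrist_force: [0.8, 0.0, 0.9]
finger_gap: 0.0854
grasp_force: 0.0
```

step_arm(
  plan="0.3 0 0 -0.03 0 0 0;0.3 0 0 0 0 0 0;0.2 0 0 0 0 0 0;0 0 0 0 0 0 0;0 0 0 0 0 0 0",
)

```text
time: 3.9
ee_pos: [0.5532, 0.0195, 0.108]
tool_rot: [-3.141, -0.001, -0.585]
wrist_force: [0.5, -0.2, 0.4]
finger_gap: 0.0
grasp_force: 0.0
```

step_arm(
  plan="0 0 0 0 0 0 0;0 0 0 0 0 0 0",
)

```text
time: 4.15
ee_pos: [0.5528, 0.0195, 0.1073]
tool_rot: [3.142, 0.0, -0.585]
wrist_force: [1.0, -0.6, 0.0]
finger_gap: -0.0003
grasp_force: 0.0
```

Run:
```python
from h import *
s=monitor.state(); im=optics.capture("wrist"); cv2.imwrite("pics/w2.png",im[:,:,::-1])
print(s)
```

```text
{'time': 4.15, 'q': array([-5.73948977e-02,  6.58523361e-02,  1.72556235e+00, -8.90843367e-06,
        1.35022335e+00,  2.09878886e+00]), 'qd': array([-0.00030953,  0.00091417,  0.00083949,  0.00077294,  0.00016788,
        0.00125214]), 'joint_torque': array([ 2.37776934e-03, -5.15119457e+01, -4.80262756e+01,  3.83293163e-04,
        8.05267282e-04, -3.32671270e-04]), 'ee_pos': array([0.5528071 , 0.01951779, 0.10729082]), 'tool_rot': array([ 3.14156228e+00,  3.48270514e-05, -5.85385487e-01]), 'wrist_force': array([ 0.95829029, -0.5746771 ,  0.03582582]), 'ft_torque': array([0.00537377, 0.0382746 , 0.0027538 ]), 'grasp_force': 0.0, 'finger_gap': -0.00026511189458061787}
```

View pics/w2.png

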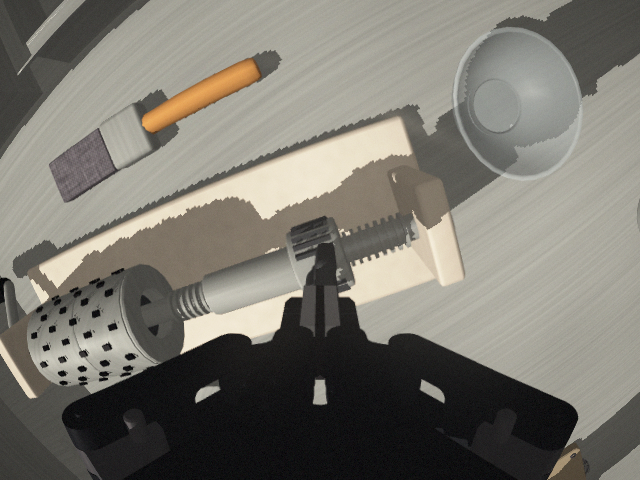

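The wing's end shows at (322,262), beyond the shut fingers at (320,310), so the grasp missed it. I'll check where the TCP projects.

Run:
```python
from h import *
s=monitor.state()
e=s['ee_pos']; print("tcp",wpix(e,s),"grip",wpix(e+[0,0,.0187],s))
for z in (.108,.123,.138): print(z,wpix([.5529,.0201,z],s))
x=np.array([np.cos(-.585),np.sin(-.585),0])
print(wpix(e+.022*x,s),wpix(e-.022*x,s))
# where are the closed finger tips? ray at (320,296) on z=.107
print(wonz(320,296,.107,s))
im=cv2.imread("pics/w2.png"); cv2.imwrite("pics/w2c.png",cv2.resize(im[200:360,240:400],None,fx=3.7,fy=3.7,interpolation=cv2.INTER_CUBIC))
```

```text
tcp [320.9970751  276.77564497] grip [321.14944117 291.79770576]
0.108 [319.96237939 277.73476417]
0.123 [319.99941508 289.66778522]
0.138 [320.04246475 303.63262632]
[321.02434401 235.02518485] [320.96079464 315.09273814]
[0.54399632 0.02597472 0.107     ]
```

View pics/w2c.png

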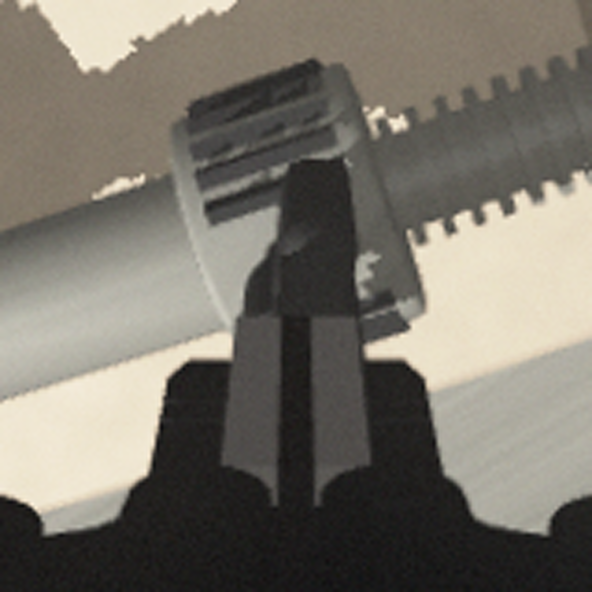

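Triangulating the open fingertips in the earlier view (inner corners about (215,300) and (430,300)) puts them about 30 mm short of the stated TCP. So the fingers shut just above the wing's top. I'll open, go 26 mm lower and close again.

step_arm(
  plan="1 0 0 0 0 0 0;1 0 0 0 0 0 0;1 0 0 0 0 0 0;1 0 0 -0.45 0 0 0;1 0 0 -0.42 0 0 0",
)

```text
time: 4.82
ee_pos: [0.5525, 0.0196, 0.0799]
tool_rot: [3.141, 0.0, -0.585]
wrist_force: [0.6, 0.8, -0.2]
finger_gap: 0.0847
grasp_force: 0.0
```

step_arm(
  plan="0 0 0 0 0 0 0;0 0 0 0 0 0 0;0 0 0 0 0 0 0;0 0 0 0 0 0 0;0 0 0 0 0 0 0",
)

```text
time: 5.45
ee_pos: [0.5531, 0.0192, 0.0818]
tool_rot: [3.142, -0.001, -0.586]
wrist_force: [-1.9, -2.2, 3.6]
finger_gap: 0.0078
grasp_force: 59.7
```

Run:
```python
from h import *
s=monitor.state(); im=optics.capture("wrist"); cv2.imwrite("pics/w3.png",cv2.resize(im[180:400,220:420,::-1],None,fx=2.5,fy=2.5))
print(s)
```

```text
{'time': 5.45, 'q': array([-5.75521333e-02,  9.08905134e-02,  1.74803158e+00, -4.42654732e-04,
        1.30209807e+00,  2.09887178e+00]), 'qd': array([-0.00239563,  0.00142783,  0.00060067, -0.00012687,  0.00059839,
       -0.00178542]), 'joint_torque': array([  1.04702331, -50.24628282, -46.2463367 ,   0.64898869,
        -0.60987432,  -0.09216424]), 'ee_pos': array([0.55305943, 0.01924988, 0.08176829]), 'tool_rot': array([ 3.14151241e+00, -7.09550606e-04, -5.85510166e-01]), 'wrist_force': array([-1.87377214, -2.21129619,  3.56470321]), 'ft_torque': array([-0.2823281 ,  0.31196451, -0.12034467]), 'grasp_force': 59.731523394584656, 'finger_gap': 0.0078014711318613785}
```

View pics/w3.png

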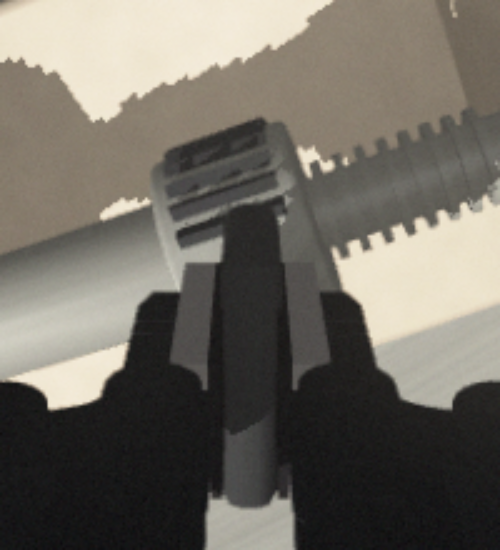

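The wing is gripped, with both pads on its flats (grip 59.7 N). Next I'll loosen it counter-clockwise.

step_arm(
  plan="0 0 0 0 0 0 0.5;0 0 0 0 0 0 0.7;0 0 0 0 0 0 0.8",
)

```text
time: 5.88
ee_pos: [0.5534, 0.0199, 0.0818]
tool_rot: [-3.141, -0.001, -0.232]
wrist_force: [-0.1, 1.7, 2.8]
finger_gap: 0.0076
grasp_force: 59.7
```

step_arm(
  plan="0 0 0 0 0 0 0.8;0 0 0 0 0 0 0.8;0 0 0 0 0 0 0",
)

```text
time: 6.25
ee_pos: [0.5533, 0.0199, 0.0818]
tool_rot: [-3.141, -0.001, 0.042]
wrist_force: [-0.5, 1.1, 4.3]
finger_gap: 0.0075
grasp_force: 59.8
```

```bash
cat > st.py <<'E'
from h import *
u=np.array([np.cos(np.radians(76)),np.sin(np.radians(76)),0]); x=np.array([u[1],-u[0],0])
p0=np.array([.55306,.01925,.08177])
fs=[];
for i in range(5):
    s=monitor.state(); fs.append(np.r_[s['wrist_force'],s['ft_torque']]); optics.capture("wrist")
s=monitor.state();f=np.mean(fs,0);e=s['ee_pos']-p0
print("t",s['time'],"yaw",s['tool_rot'][2].round(3),"along",round(e@u*1e3,2),"lat",round(e@x*1e3,2),"z",s['ee_pos'][2].round(4),"Fal",(f[:3]@u).round(2),"Flat",(f[:3]@x).round(2),"Fz",f[2].round(2),"T",f[3:].round(2),"gap",s['finger_gap'].round(4),s['grasp_force'].round(1),"q6",s['q'][5].round(2))
E
python3 st.py
```

```text
Traceback (most recent call last):
  File "st.py", line 8, in <module>
    print("t",s['time'],"yaw",s['tool_rot'][2].round(3),"along",round(e@u*1e3,2),"lat",round(e@x*1e3,2),"z",s['ee_pos'][2].round(4),"Fal",(f[:3]@u).round(2),"Flat",(f[:3]@x).round(2),"Fz",f[2].round(2),"T",f[3:].round(2),"gap",s['finger_gap'].round(4),s['grasp_force'].round(1),"q6",s['q'][5].round(2))
                                                                                                                                                                                                                                   ^^^^^^^^^^^^^^^^^^^^^
AttributeError: 'float' object has no attribute 'round'
```

step_arm(
  plan="0 0 0 0 0 0 0.9;0 0 0 0 0 0 0.9;0 0 0 0 0 0 0.9;0 0 0 0 0 0 0.7;0 0 0 0 0 0 0",
)

```text
time: 7.12
ee_pos: [0.5523, 0.02, 0.0817]
tool_rot: [-3.141, 0.0, 0.636]
wrist_force: [-5.9, 3.6, 9.9]
finger_gap: 0.0079
grasp_force: 60.6
```

```bash
sed -i "s/s\['finger_gap'\].round(4),s\['grasp_force'\].round(1)/round(s['finger_gap'],4),round(s['grasp_force'],1)/" st.py; python3 st.py
```

```text
t 7.375 yaw 0.634 along 0.51 lat -0.9 z 0.0817 Fal 1.38 Flat -6.15 Fz 9.0 T [0.4  1.02 0.12] gap 0.0081 60.6 q6 0.88
```

step_arm(
  plan="0 -0.03 0.01 0 0 0 0;0 0.02 0.08 0 0 0 0;0 0.04 0.16 0 0 0 0;0 0.04 0.16 0 0 0 0;0 0 0 0 0 0 0",
)

```text
time: 8.0
ee_pos: [0.5552, 0.0319, 0.0818]
tool_rot: [3.141, -0.0, 0.634]
wrist_force: [-1.6, -0.0, 6.3]
finger_gap: 0.0076
grasp_force: 60.2
```

```bash
python3 st.py
```

```text
t 8.25 yaw 0.634 along 12.78 lat -1.01 z 0.0817 Fal -0.21 Flat -2.21 Fz 6.35 T [0.12 0.37 0.03] gap 0.0077 60.2 q6 0.9
```

step_arm(
  plan="0 0.05 0.2 0 0 0 0;0 0.05 0.2 0 0 0 0;0 0.05 0.2 0 0 0 0;0 0.05 0.2 0 0 0 0;0 0 0 0 0 0 0",
)

```text
time: 8.88
ee_pos: [0.5611, 0.056, 0.0817]
tool_rot: [3.141, -0.0, 0.634]
wrist_force: [-2.7, 1.2, 6.3]
finger_gap: 0.0077
grasp_force: 60.2
```

Run:
```python
exec(open('st.py').read())
im=optics.capture("wrist"); cv2.imwrite("pics/w4.png",im[:,:,::-1])
```

```text
t 9.125 yaw 0.634 along 37.67 lat -1.1 z 0.0818 Fal 0.36 Flat -2.95 Fz 6.76 T [0.22 0.41 0.02] gap 0.0076 60.2 q6 0.95
```

View pics/w4.png

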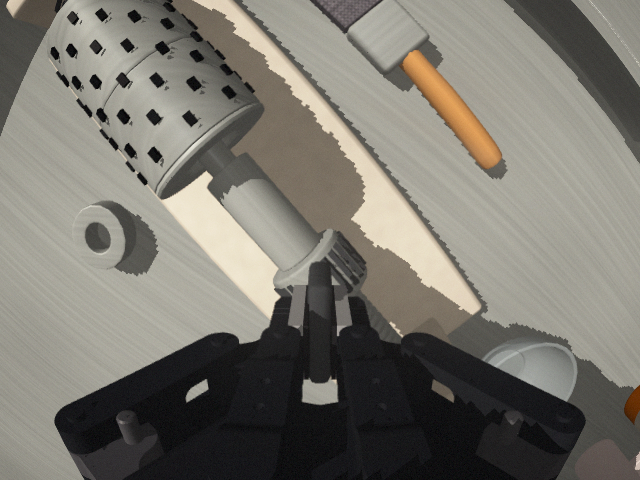

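The view shows the nose tip at (228,172), still about 10 mm short of the drum's face, and the collar following the fingers. I'm going on in short steps, watching the force.

step_arm(
  plan="0 0.02 0.08 0 0 0 0;0 0.02 0.08 0 0 0 0;0 0.02 0.08 0 0 0 0;0 0.02 0.08 0 0 0 0;0 0.015 0.065 0 0 0 0",
)

```text
time: 9.8
ee_pos: [0.5637, 0.0671, 0.0817]
tool_rot: [3.141, 0.0, 0.633]
wrist_force: [-2.8, -1.4, 6.9]
finger_gap: 0.0074
grasp_force: 60.3
```

step_arm(
  plan="0 0.015 0.065 0 0 0 0;0 0.015 0.065 0 0 0 0;0 0.015 0.065 0 0 0 0",
)

```text
time: 10.18
ee_pos: [0.5652, 0.0729, 0.0817]
tool_rot: [3.141, 0.0, 0.633]
wrist_force: [-3.5, -1.3, 7.6]
finger_gap: 0.0075
grasp_force: 60.3
```

```bash
python3 st.py
```

```text
t 10.425 yaw 0.634 along 55.31 lat -1.21 z 0.0817 Fal -1.03 Flat -2.68 Fz 6.93 T [-0.05  0.45  0.08] gap 0.0075 60.2 q6 0.98
```

step_arm(
  plan="0 0.015 0.065 0 0 0 0;0 0.015 0.065 0 0 0 0;0 0.015 0.065 0 0 0 0",
)

```text
time: 10.8
ee_pos: [0.5666, 0.0785, 0.0817]
tool_rot: [3.141, 0.001, 0.633]
wrist_force: [-3.6, -3.2, 7.2]
finger_gap: 0.0077
grasp_force: 60.3
```

step_arm(
  plan="0 0.015 0.065 0 0 0 0;0 0.015 0.065 0 0 0 0",
)

```text
time: 11.05
ee_pos: [0.5672, 0.0814, 0.0817]
tool_rot: [3.14, 0.002, 0.633]
wrist_force: [-4.9, -7.7, 9.2]
finger_gap: 0.0077
grasp_force: 60.5
```

```bash
python3 st.py
```

```text
t 11.3 yaw 0.633 along 63.93 lat -1.26 z 0.0817 Fal -6.85 Flat -2.88 Fz 8.2 T [-1.06  0.73  0.08] gap 0.0075 60.4 q6 0.99
```

step_arm(
  plan="0 0.01 0.035 0 0 0 0;0 0 0 0 0 0 0",
)

```text
time: 11.55
ee_pos: [0.5674, 0.0822, 0.0817]
tool_rot: [3.14, 0.002, 0.633]
wrist_force: [-4.9, -7.4, 9.0]
finger_gap: 0.0075
grasp_force: 60.4
```

```bash
python3 st.py
```

```text
t 11.8 yaw 0.633 along 64.61 lat -1.28 z 0.0817 Fal -8.45 Flat -3.24 Fz 8.67 T [-1.23  0.85  0.1 ] gap 0.0079 60.4 q6 0.99
```

step_arm(
  plan="0 0.01 0.03 0 0 0 0;0 0.01 0.03 0 0 0 0;0 0 0 0 0 0 0",
)

```text
time: 12.18
ee_pos: [0.5678, 0.0836, 0.0817]
tool_rot: [3.14, 0.003, 0.633]
wrist_force: [-7.0, -8.9, 9.9]
finger_gap: 0.0077
grasp_force: 60.6
```

```bash
python3 st.py
```

```text
t 12.425 yaw 0.633 along 66.01 lat -1.25 z 0.0817 Fal -10.56 Flat -3.82 Fz 9.69 T [-1.55  1.1   0.09] gap 0.0079 60.6 q6 1.0
```

step_arm(
  plan="0 -0.01 -0.04 0 0 0 0;0 -0.01 -0.03 0 0 0 0;0 0 0 0 0 0 0",
)

```text
time: 12.8
ee_pos: [0.5674, 0.0822, 0.0817]
tool_rot: [3.14, 0.002, 0.633]
wrist_force: [-5.7, -6.3, 8.0]
finger_gap: 0.008
grasp_force: 60.6
```

```bash
python3 st.py
```

```text
t 13.05 yaw 0.633 along 64.57 lat -1.25 z 0.0817 Fal -7.04 Flat -3.66 Fz 8.48 T [-1.02  0.84  0.07] gap 0.0079 60.6 q6 0.99
```

step_arm(
  plan="0 0.01 0.035 0 0 0 0;0 0.01 0.03 0 0 0 0;0 0 0 0 0 0 -0.5;0 0 0 0 0 0 -0.7;0 0 0 0 0 0 -0.8",
)

```text
time: 13.68
ee_pos: [0.5684, 0.083, 0.0817]
tool_rot: [3.138, 0.001, 0.279]
wrist_force: [-3.3, -11.4, 7.1]
finger_gap: 0.0077
grasp_force: 60.3
```

```bash
python3 st.py
```

```text
t 13.925 yaw 0.283 along 65.53 lat -0.52 z 0.0818 Fal -11.41 Flat -0.73 Fz 7.58 T [-1.86  0.57 -0.03] gap 0.0075 60.4 q6 1.35
```

step_arm(
  plan="0 0 0 0 0 0 -0.8;0 0 0 0 0 0 -0.8;0 0 0 0 0 0 -0.8;0 0 0 0 0 0 0",
)

```text
time: 14.42
ee_pos: [0.5687, 0.0825, 0.0818]
tool_rot: [3.137, -0.001, -0.138]
wrist_force: [-2.6, -12.7, 7.5]
finger_gap: 0.0077
grasp_force: 60.3
```

```bash
python3 st.py
```

```text
t 14.675 yaw -0.136 along 65.14 lat -0.17 z 0.0817 Fal -13.28 Flat 1.04 Fz 6.83 T [-2.18  0.36 -0.06] gap 0.0078 60.3 q6 1.77
```

step_arm(
  plan="0 -0.01 -0.035 0 0 0 0;0 0 0 0 0 0 -0.6;0 0 0 0 0 0 -0.6;0 0 0 0 0 0 -0.6;0 0 0 0 0 0 0",
)

```text
time: 15.3
ee_pos: [0.5684, 0.0817, 0.0818]
tool_rot: [3.138, -0.002, -0.451]
wrist_force: [-1.9, -11.6, 6.9]
finger_gap: 0.0074
grasp_force: 60.3
```

```bash
python3 st.py
```

```text
t 15.55 yaw -0.45 along 64.31 lat -0.2 z 0.0818 Fal -11.43 Flat 0.92 Fz 6.47 T [-2.01  0.28 -0.06] gap 0.0075 60.3 q6 2.08
```

step_arm(
  plan="0 0 0 0 0 0 -0.5;0 0 0 0 0 0 -0.4;0 0 0 0 0 0 0",
)

```text
time: 15.92
ee_pos: [0.5682, 0.0814, 0.0817]
tool_rot: [3.138, -0.003, -0.608]
wrist_force: [-3.7, -12.2, 7.8]
finger_gap: 0.0077
grasp_force: 60.4
```

```bash
python3 st.py
```

```text
t 16.175 yaw -0.607 along 63.95 lat -0.33 z 0.0818 Fal -13.22 Flat 0.16 Fz 7.92 T [-2.19  0.53 -0.04] gap 0.0079 60.4 q6 2.24
```

step_arm(
  plan="0 -0.01 -0.035 0 0 0 0;0 0 0 0 0 0 0",
)

```text
time: 16.42
ee_pos: [0.5681, 0.0811, 0.0818]
tool_rot: [3.139, -0.003, -0.607]
wrist_force: [-2.6, -9.3, 6.3]
finger_gap: 0.008
grasp_force: 60.2
```

```bash
python3 st.py
```

```text
t 16.675 yaw -0.607 along 63.68 lat -0.39 z 0.0818 Fal -9.47 Flat 0.64 Fz 6.65 T [-1.64  0.26 -0.07] gap 0.008 60.3 q6 2.23
```

step_arm(
  plan="0 -0.01 -0.035 0 0 0 0;0 0 0 0 0 0 0",
)

```text
time: 16.92
ee_pos: [0.568, 0.0809, 0.0818]
tool_rot: [3.141, -0.002, -0.607]
wrist_force: [-0.3, -6.3, 5.6]
finger_gap: 0.0077
grasp_force: 60.1
```

```bash
python3 st.py
```

```text
t 17.175 yaw -0.606 along 63.45 lat -0.34 z 0.0818 Fal -6.19 Flat 1.43 Fz 5.45 T [-1.07  0.06 -0.09] gap 0.0076 60.1 q6 2.23
```

step_arm(
  plan="0 -0.01 -0.035 0 0 0 0;0 0 0 0 0 0 0",
)

```text
time: 17.42
ee_pos: [0.5679, 0.0808, 0.0818]
tool_rot: [-3.141, -0.002, -0.605]
wrist_force: [3.1, -4.8, 5.5]
finger_gap: 0.008
grasp_force: 60.0
```

```bash
python3 st.py
```

```text
t 17.675 yaw -0.604 along 63.31 lat -0.42 z 0.0818 Fal -4.52 Flat 3.97 Fz 5.24 T [-0.95 -0.45 -0.08] gap 0.008 60.0 q6 2.23
```

step_arm(
  plan="0 -0.005 -0.03 0 0 0 0;0 0 0 0 0 0 0",
)

```text
time: 17.92
ee_pos: [0.5679, 0.0806, 0.0818]
tool_rot: [-3.14, -0.002, -0.603]
wrist_force: [5.0, -1.7, 5.0]
finger_gap: 0.0075
grasp_force: 59.9
```

```bash
python3 st.py
```

```text
t 18.175 yaw -0.603 along 63.14 lat -0.46 z 0.0818 Fal -0.84 Flat 5.44 Fz 4.65 T [-0.43 -0.85 -0.11] gap 0.0083 59.9 q6 2.23
```

The collar now holds itself: the hand force has fallen to about 0 with only around 1 mm of give. I'll let go and check for settling.

Run:
```python
from h import *
cv2.imwrite("pics/a.png",optics.capture("wrist")[:,:,::-1]);cv2.imwrite("pics/as.png",optics.capture("scene")[:,:,::-1])
```

step_arm(
  plan="0.4 0 0 0 0 0 0;0.4 0 0 0 0 0 0;0.4 0 0 0 0 0 0",
)

```text
time: 18.65
ee_pos: [0.5661, 0.0808, 0.0804]
tool_rot: [3.141, 0.002, -0.603]
wrist_force: [0.1, 0.4, -0.6]
finger_gap: 0.0343
grasp_force: 0.0
```

Run:
```python
exec(open('st.py').read())
cv2.imwrite("pics/b.png",optics.capture("wrist")[:,:,::-1]);cv2.imwrite("pics/bs.png",optics.capture("scene")[:,:,::-1])
A,B=[cv2.imread(f"pics/{n}.png")[130:430,100:450] for n in "ab"]
cv2.imwrite("pics/ab.png",np.hstack([A,B]))
```

```text
t 18.9 yaw -0.603 along 62.92 lat -1.51 z 0.0811 Fal 0.11 Flat -0.06 Fz -0.31 T [-0.02 -0.    0.01] gap 0.0342 0.0 q6 2.23
```

View pics/ab.png

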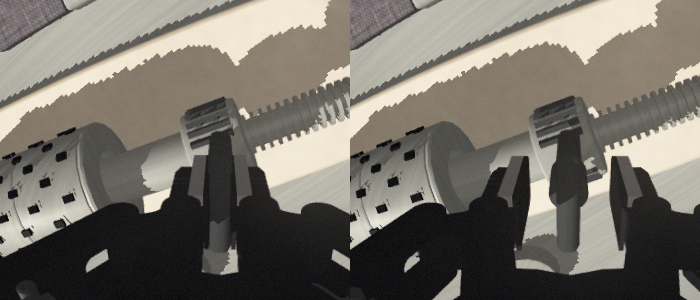

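The pair shows the wing freed between the opened fingers, with the collar at the same place against the drum and the nose inside it. This was picture 11, one over the limit of 10, so I'll view no more and check by numbers only.

Run:
```python
from h import *
def flow(a,b,box,shift=(0,0)):
    A,B=[cv2.imread(f"pics/{n}.png",0) for n in (a,b)]
    m=np.zeros_like(A);x0,y0,x1,y1=box;m[y0:y1,x0:x1]=255
    p=cv2.goodFeaturesToTrack(A,40,.05,3,mask=m)
    q,st,er=cv2.calcOpticalFlowPyrLK(A,B,p,None,winSize=(11,11),maxLevel=2)
    bk,s2,_=cv2.calcOpticalFlowPyrLK(B,A,q,None,winSize=(11,11),maxLevel=2)
    ok=(st.ravel()>0)&(np.abs(bk-p).max((1,2))<.3); d=(q-p)[ok,0]; return ok.sum(),np.median(d,0).round(2),d.std(0).round(2)
print("wrist collar",flow("a","b",(283,228,330,260)),"ribs",flow("a","b",(350,210,440,265)),"drum",flow("a","b",(105,255,210,330)),"base edge",flow("a","b",(100,130,330,200)))
print("scene drum a>b",flow("as","bs",(320,278,368,325)))
print("scene drum 0>a",flow("scene0","as",(320,278,368,325)),"0>b",flow("scene0","bs",(320,278,368,325)),"crank/base",flow("scene0","bs",(345,320,410,395)))
s=optics.calibration("scene")
u=np.array([.242,.970,0]);Rm=R.from_euler("xyz",s["orientation"])
def pr(p): c=Rm.inv().apply(p-s["eye"]); return (s["K"]@c)[:2]/c[2]
p=np.array([.59,.19,.105]);print("px per mm along shaft",pr(p),pr(p+u*.001)-pr(p))
```

```text
wrist collar (np.int64(26), array([-1.29, -1.29], dtype=float32), array([0.36, 0.13], dtype=float32)) ribs (np.int64(23), array([-0.61, -1.36], dtype=float32), array([21.48,  7.73], dtype=float32)) drum (np.int64(34), array([-1.77, -1.  ], dtype=float32), array([0.07, 0.11], dtype=float32)) base edge (np.int64(38), array([-1.33, -1.36], dtype=float32), array([0.28, 0.23], dtype=float32))
scene drum a>b (np.int64(37), array([-0., -0.], dtype=float32), array([0.01, 0.01], dtype=float32))
scene drum 0>a (np.int64(27), array([1.72, 2.45], dtype=float32), array([0.09, 0.09], dtype=float32)) 0>b (np.int64(27), array([1.71, 2.45], dtype=float32), array([0.09, 0.09], dtype=float32)) crank/base (np.int64(25), array([-0.04,  0.01], dtype=float32), array([0.12, 0.05], dtype=float32))
px per mm along shaft [347.59464695 289.57691805] [0.22844657 0.30754828]
```

The drum is pushed in 7.8 mm (about 11 N) and did not move on release, so the lock is holding in its groove. I'll withdraw straight up.

step_arm(
  plan="0.4 0 0 0.5 0 0 0;0.4 0 0 1 0 0 0;0.4 0 0 1 0 0 0;0.4 0 0 1 0 0 0;0.4 0 0 0 0 0 0",
)

```text
time: 19.62
ee_pos: [0.5693, 0.0807, 0.1909]
tool_rot: [-3.137, -0.006, -0.603]
wrist_force: [0.6, 0.8, -0.3]
finger_gap: 0.0345
grasp_force: 0.0
```

Run:
```python
from h import *
s=monitor.state();print(s['ee_pos'],s['wrist_force'].round(2))
cv2.imwrite("pics/cs.png",optics.capture("scene")[:,:,::-1])
A,B,C=[cv2.imread(f"pics/{n}.png",0) for n in("scene0","bs","cs")]
def fl(A,B,box):
    m=np.zeros_like(A);x0,y0,x1,y1=box;m[y0:y1,x0:x1]=255
    p=cv2.goodFeaturesToTrack(A,40,.05,3,mask=m);q,st,_=cv2.calcOpticalFlowPyrLK(A,B,p,None,winSize=(11,11),maxLevel=2)
    return np.median((q-p)[:,0],0).round(2)
print("drum b>c",fl(B,C,(320,278,368,325)))
for n,b in dict(ring=(380,290,410,322),brush=(248,288,302,362),bowl=(240,218,290,258),sd=(280,160,314,212),btl=(172,138,235,222),turner=(505,308,560,366)).items(): print(n,fl(A,C,b))
```

```text
[0.5692956  0.08073789 0.19086709] [ 0.62  0.84 -0.29]
drum b>c [ 0. -0.]
ring [-0.06 -0.02]
brush [0.01 0.  ]
bowl [1.32 0.08]
sd [ 17.8  -87.01]
btl [7.34 0.  ]
turner [-0.01  0.01]
```

```bash
python3 -c "
from plant import r
print(r.close_job())"
```

```text
the job is handed in; nothing more can be done
None
```

The job is handed in: the wing screw is tight again, and the collar by itself holds the drum pressed in 7.8 mm, an estimated 10–12 N (hand peak 13.3 N), unchanged after I let go; ring, brush and turner did not move, bowl, bottles and spare drum could not be confirmed because the last image check of them was unreliable (probably the arm in view), and I viewed 11 pictures, one over the limit.

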